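# Feed the rivet carton down the lane

## Robot

A 6-joint arm with a two-finger parallel gripper is mounted at the origin on the work surface. World frame = base frame: x ahead of the robot, y to its left, z up, the work surface at z = 0. Lengths are in m, angles in rad, forces in N, time in s.
With the tool pointing down it reaches from about 0.275 to 0.75 m from the base axis. Payload 10.2 kg.
Tool frame: the origin (TCP) lies at the very end of the fingers, on their centre line; the grasp point (between the pads) lies 19 mm behind it; z points along the fingers, y is the line along which they close (so a half turn about z gives the same grasp; the last joint's range is limited). The gripper opens to 88 mm and grips with 3 to 60 N. Pads are 18 mm wide; open, the fingers measure 123 mm over their backs; the gripper's body (75 mm by 187 mm) begins 45 mm behind the grasp point.
Start: joints at [-1.388, 0.313, 1.498, -0, 1.331, -0.223], TCP at [0.207, -0.482, 0.202] pointing down, gripper open.
Joint ranges: [-2.94, 2.94], [-0.97, 2.17], [0.19, 2.56], [-1.23, 4.37], [0.02, 3.11], [-2.88, 2.88]. Speed limits (rad/s): [2.39, 2.39, 3.01, 3.14, 3.14, 3.14].

## Interface

Orientations are given as a rotation vector (axis times angle).
In Python, from plant import state, read_camera, camera_model, hand_in gives the robot as it stands.
- The arm moves only by the tool move_arm, never from a script. Its argument "series" is a list of rows, each a list of 7 numbers: the turn, a rotation vector about the world's x, y, z in rad, then the shift along the world's x, y, z in cm, then the opening, from 0 (shut) to 1 (fully open). A call has 1 to 20 rows; each row shifts and turns the commanded pose from where the row before left it; what a row does not reach is not made up. A row lasts 1/12 s, in which the tool goes at most 41.7 mm and 7.16 degrees, less where a joint would pass 70% of its speed; a pose out of reach is approached as far as the arm can. A call is refused whole if a number of a shift passes 4.17 or a number of a turn 0.125, either way. A call with a gripper value outside its range is refused whole. The fingers move at their own pace and stop on an object; "newtons" is the grip in N (left out, the last holds). Time passes only in rows, so rows that do not move let the fingers close. It gives the time, the measured TCP pose, the force, the opening and the grip force at its end, in the units of the state.
- state(): the state, without advancing time (a new reading comes with each control period).
- read_camera(name): name is "side" or "top"; returns the picture (384x512x3 uint8, blue, green, red); there is no depth.
- camera_model(name): a dict with "intrinsics" (3x3 intrinsics, pixels), "extrinsics" (4x4, takes a point from world to camera coordinates). Camera axes: x right, y down, z forward; pixel columns grow to the right and rows downward; lengths in m; the calibration is good to about 2 mm. A picture is of the moment at which its call begins. camera_model takes no time and is no camera call.
- hand_in(): hands the job in; it is judged then, once.
The state is a dict: "time": time; "joint_positions": joint angles; "joint_velocities": joint speeds; "effort": joint torques, N m; "tool_pos": TCP position; "orientation": TCP orientation; "force": force on the tool from outside, world axes, zero at the start; "wrist_torque": the same for the moment, N m; "gripper_width": opening from 0.0 (shut) to 1.0 (fully open); "finger_force": force on a finger pad.
Only numpy, scipy, OpenCV 4.12 (cv2) and the standard library are available. Lean on these libraries where they do the work, as an engineer would, in place of code of your own. Each camera call takes 0.05 s, during which the arm holds its last target. There are 200 camera calls.

## Task

Push the cardboard carton of rivets down the lane between the two blue rails until it sits square against the yellow end stop, without the carton or the gripper touching either rail; it stands in front of the lane, usually out of line, so nudge it straight first if need be. Only push it along the white deck, never lift or tip it. Once it is home, press the green button fully down to tell the next bench, leaving the red button and everything else on the bench alone.

Things in the scene. Friction and masses are not known exactly. Their poses are not given: they have to be found in the camera images.
- lane: Fixed feed lane: white deck 490 x 200 mm on the bench, its top at z = 5 mm. Origin at bench level on the lane's centre line; x runs along the lane towards the stop (about world -y), y across it (about away from the robot). In this frame: deck x = -250 to 240 mm, open part without rails -250 to -40, rails -40 to 220, stop's face at 220.
- rail_far: Blue guide rail on the lane's +y side (away from the robot), 260 long x 12 thick x 22 mm high, parallel to the lane; its top is 27 mm above the bench. Origin at mid-length, centre of its underside on the deck. The lane is 127 mm wide between the inner faces of the rails (lane y = -63.5 to +63.5 mm). Fixed.
- rail_near: Blue guide rail on the lane's -y side (towards the robot), the same size as the far one. Fixed.
- stop: Yellow end stop across the far end of the lane, 14 thick x 151 wide x 40 mm high above the deck. Origin on the deck in the middle of the face that the carton comes to rest against; x axis along the travel. Fixed and rigid.
- home (a point): Point on the deck's top where the middle of the carton's underside lies when the carton is home: on the lane's centre line, 60 mm before the stop's face.
- carton: Closed brown cardboard carton with an orange stripe along its top, 120 long (x) x 95 wide (y) x 62 mm high, rigid, 0.4 to 0.85 kg, too big to pinch. Origin at the centre of its underside. It starts on the open part of the deck, its x axis roughly along the lane's x, up to 30 mm off the centre line and up to 0.2 rad askew; it slides with ordinary friction (a push of about 2 to 7 N).
- ready_top (a point): Centre of the top of the green push button, which is 36 mm across, on a low grey round housing 52 mm across; 23 mm above the bench. It presses straight down; a spring resists with 5 N when fully down. Its place and the red one's may be swapped.
- ready (a joint): Travel of the green button in m: 0 released, 0.007 fully down; counts as pressed from 0.005.
- fault_top (a point): Centre of the top of the red push button, the same size and height as the green one; not to be pressed.
- fault (a joint): Travel of the red button in m: 0 released, 0.007 fully down.
- tin: Bystander: small blue-labelled tin, 60 mm across, 55 mm tall, standing beyond the far rail. Origin at its underside's centre.
- jar: Bystander: jar with a yellow lid, 56 mm across, 70 mm tall, standing beyond the far rail. Origin at its underside's centre.
- screwdriver: Bystander: screwdriver with a red handle, lying on the bench near the robot's side of the lane, about 200 mm long. Origin under its middle.
- offcut: Bystander: aluminium square tube offcut with an orange top strip, 140 x 30 x 30 mm, lying beyond the lane's open end. Origin at its underside's centre, length along x.
- hammer: Bystander: hammer 250 mm long lying to the left of the lane's open end. Origin near its middle, lying along x.

How it is judged:
By the outcome, as a careful person would: the job done as asked, in the order asked, and still so for the second after the job is handed in, with the robot touching nothing.
It also fails if it takes over 72 s, if anything falls off the work surface, if the arm or the gripper's body presses on something with over 40 N, if the wrist force passes 120 N, or if a joint passes its speed limit or range.

## Working session

There is one attempt and no reset: what is moved stays moved. The work goes in short steps, Python scripts to look and compute and a tool call to move; the robot and the scene stay as the last step left them, time stands still between calls to the robot, and variables do not carry over. Pictures are saved under pics/ and viewed, at most 10 in all, crops included, and the job is handed in when it is done.

Besides the shell and the picture viewer there is one more tool, called after "Call:" by a JSON object that holds its "op" and its "data". move_arm: Moves the arm, as the interface text tells. Its arguments: {"type":"object","properties":{"series":{"type":"array","items":{"type":"array","items":{"type":"number"}}},"newtons":{"type":"number"}},"required":["series"]}

```bash
mkdir -p pics; ls; python3 - <<'E'
from plant import *
import cv2
for n in("top","side"):
    cv2.imwrite(f"pics/{n}0.png",read_camera(n)); m=camera_model(n); print(n,m["intrinsics"],m["extrinsics"])
s=state();print(s)
E
```

```text
pics
top [[475.3406951    0.         251.43986464]
 [  0.         475.3406951  188.13033247]
 [  0.           0.           1.        ]] [[-0.01941834 -0.99974477 -0.01154652  0.06163958]
 [-0.99048434  0.0208097  -0.13604309  0.60921008]
 [ 0.13624865  0.00879491 -0.99063563  1.29528639]
 [ 0.          0.          0.          1.        ]]
side [[359.37905166   0.         254.78598983]
 [  0.         359.37905166 191.71698571]
 [  0.           0.           1.        ]] [[-0.93138169 -0.3640136  -0.00471625  0.57235535]
 [-0.19473933  0.509131   -0.83836879  0.1431693 ]
 [ 0.30757883 -0.7799229  -0.54508305  0.87508111]
 [ 0.          0.          0.          1.        ]]
{'time': 0.1, 'joint_positions': array([-1.38837144e+00,  3.13351648e-01,  1.49831029e+00, -2.43488445e-05,
        1.33097235e+00, -2.23411622e-01]), 'joint_velocities': array([-1.61437555e-03, -9.00336553e-04, -3.90380563e-03,  1.45905072e-04,
        1.69567645e-03, -4.20827402e-05]), 'effort': array([ 2.75627950e-03, -4.02809143e+01, -2.52645242e+01,  6.95432816e-02,
        3.41987342e-02, -5.22305049e-05]), 'tool_pos': array([ 0.20719631, -0.48212711,  0.20135914]), 'orientation': array([-3.07611310e+00, -6.32919597e-01,  3.60979535e-06]), 'force': array([-0.15116858,  0.38164891, -0.22344431]), 'wrist_torque': array([0.05153152, 0.02468839, 0.00786304]), 'finger_force': 0.0, 'gripper_width': 0.995185607979391}
```

View pics/top0.png

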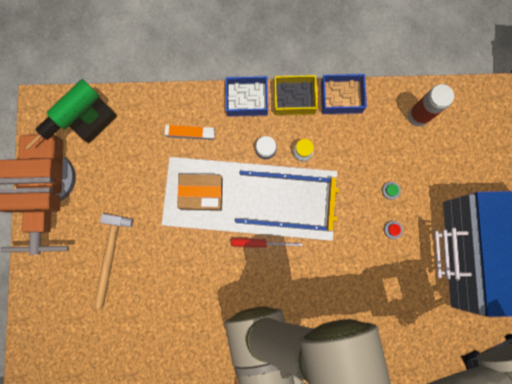

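View pics/side0.png

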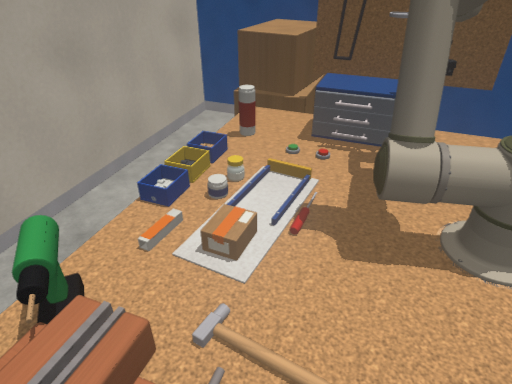

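The top view shows the carton at about (200,190) on the open part of the deck. The rails run along rows ~176 and ~223, the stop is at column 333, green is at (392,190) and red at (394,229). Now I'll measure them.

```bash
cat > h.py <<'E'
from plant import *
import cv2, numpy as np
def ray(n,uv,z):
    m=camera_model(n);K=m["intrinsics"];E=m["extrinsics"];R=E[:3,:3];c=-R.T@E[:3,3]
    uv=np.atleast_2d(uv).astype(float)
    d=(R.T@np.linalg.inv(K)@np.c_[uv,np.ones(len(uv))].T).T
    return (c+d*((z-c[2])/d[:,2])[:,None])[:,:2]
def blobs(mask,n,amin=20):
    k,l,s,c=cv2.connectedComponentsWithStats(mask.astype(np.uint8))
    return [(s[i,4],c[i].round(1),np.argwhere(l==i)[:,::-1]) for i in range(1,k) if s[i,4]>=amin]
E
cat > m.py <<'E'
from h import *
im=read_camera("top");hsv=cv2.cvtColor(im,cv2.COLOR_BGR2HSV);H,S,V=cv2.split(hsv)
roi=np.zeros(H.shape,bool);roi[150:250,155:420]=1
def show(name,mask,z,amin=15):
    for a,c,p in blobs(mask&roi,name,amin):
        w=ray("top",p,z);(cx,cy),(A,B),th=cv2.minAreaRect((w*1000).astype(np.float32))
        mu=w.mean(0);ev=np.linalg.eigh(np.cov(w.T))[1][:,1];ev=ev*(-1 if ev[1]>0 else 1)
        print(name,a,c,"mean mm",(mu*1000).round(1),"rect",round(cx),round(cy),round(A),round(B),"axis ang from -y",round(np.arctan2(ev[0],-ev[1]),3))
show("blue",(H>105)&(H<125)&(S>120)&(V>50),.027,60)
show("yellow",(H>21)&(H<34)&(S>170)&(V>120),.045)
show("green",(H>45)&(H<85)&(S>100),.023)
show("red",((H<6)|(H>174))&(S>170)&(V>100),.023)
show("orange",(H>8)&(H<18)&(S>210)&(V>190),.067)
cv2.imwrite("pics/crop_%d.png"%(state()["time"]*100),cv2.resize(im[150:245,155:345],None,fx=4,fy=4,interpolation=cv2.INTER_CUBIC))
print(state()["time"])
E
python3 m.py; ls pics
```

```text
blue 79 [267.3 174.3] mean mm [651.2   3.4] rect 651 4 86 7 axis ang from -y -0.099
blue 78 [301.5 177.3] mean mm [640.5 -93.7] rect 640 -95 86 7 axis ang from -y -0.115
blue 74 [262.5 222.5] mean mm [514.1  20.2] rect 514 20 88 6 axis ang from -y -0.11
blue 79 [299.  225.7] mean mm [502.9 -82.3] rect 503 -81 88 7 axis ang from -y -0.109
yellow 74 [304.2 152.1] mean mm [ 709.8 -102.1] rect 709 -103 42 14 axis ang from -y -0.011
yellow 277 [332.  203.6] mean mm [ 561.7 -174.6] rect 562 -178 22 144 axis ang from -y 1.461
green 113 [392.1 189.7] mean mm [ 600.1 -350.3] rect 600 -351 32 31 axis ang from -y -0.076
red 103 [394.1 229.3] mean mm [ 487.9 -349.2] rect 489 -350 31 28 axis ang from -y 0.046
red 236 [246.7 242.3] mean mm [459.7  65.7] rect 459 62 97 22 axis ang from -y -0.089
orange 383 [198.7 190.8] mean mm [602.4 194.8] rect 603 193 114 25 axis ang from -y -0.035
0.15
crop_15.png
side0.png
top0.png
```

View pics/crop_15.png

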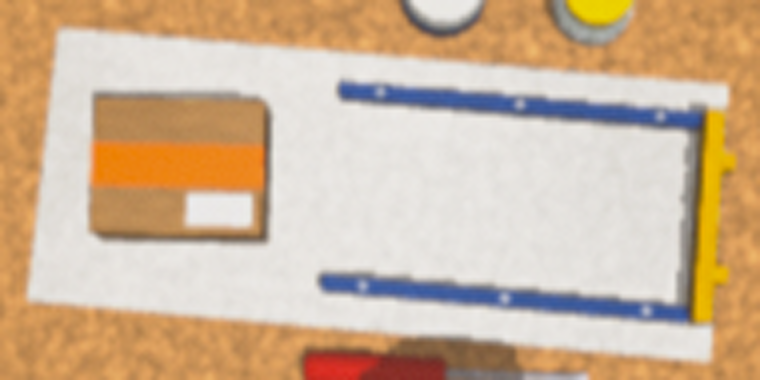

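```bash
cat > e.py <<'E'
# carton top outline from non-white pixels near carton, lane frame
from h import *
a=-.108;xl=np.array([np.sin(a),-np.cos(a)]);yl=np.array([np.cos(a),np.sin(a)])
im=read_camera("top");hsv=cv2.cvtColor(im,cv2.COLOR_BGR2HSV);H,S,V=cv2.split(hsv)
m=(H>108)&(S>120);r=np.zeros_like(m);r[165:235,230:335]=1
p=np.argwhere(m&r&(H<125))[:,::-1];w=ray("top",p,.027)
for s in (0,1):
    q=w[((w@yl)>.578)==s]; print("rail",(q@xl).min(),(q@xl).max(),(q@yl).mean(),np.polyfit(q@xl,q@yl,1)[0])
y=(H>21)&(H<34)&(S>170)&(V>120)&r|((H>21)&(H<34)&(S>170)&(V>120)&(np.arange(512)[None]>320)&(np.arange(512)[None]<345)&(np.arange(384)[:,None]>160))
w=ray("top",np.argwhere(y)[:,::-1],.045);print("stop xl",np.percentile(w@xl,[2,50,98]),"yl",np.percentile(w@yl,[1,99]))
print("deck left edge",ray("top",[[171,158],[163,225]],.005)@np.c_[xl,yl])
E
python3 e.py
```

```text
rail -0.15052737140222244 0.10338764097896869 0.5088813316332624 -0.000255751194395796
rail -0.1490276434864393 0.10271130114790794 0.6468541907911244 -0.0020560884729249975
stop xl [0.10545663 0.11265674 0.12444079] yl [0.50660622 0.64938786]
deck left edge [[-0.35781369  0.674603  ]
 [-0.35891306  0.47814765]]
```

The carton is on the lane's centre line (lane y≈0, x≈-150 mm), skewed about +0.07 rad relative to the lane, which lies at -0.108 rad. I'll go behind it with the fingers across the lane, opened about 57 mm, and push flush.

Call:
{"op": "move_arm", "data": {"series": [[0,0,0.044,1.7,3.26,0,0.65],[0,0,0.044,1.7,3.26,0,0.65],[0,0,0.044,1.7,3.26,0,0.65],[0,0,0.044,1.7,3.26,0,0.65],[0,0,0.044,1.7,3.26,0,0.65],[0,0,0.044,1.7,3.26,0,0.65],[0,0,0.044,1.7,3.26,0,0.65],[0,0,0.044,1.7,3.26,0,0.65],[0,0,0.044,1.7,3.26,0,0.65],[0,0,0.044,1.7,3.26,0,0.65],[0,0,0.044,1.7,3.26,0,0.65],[0,0,0.044,1.7,3.26,0,0.65]]}}

```text
time: 1.2
tool_pos: [0.4117, -0.0894, 0.2019]
orientation: [2.804, 1.417, 0.0]
force: [0.5, 0.1, 0.1]
gripper_width: 0.652
finger_force: 0.0
```

Call:
{"op": "move_arm", "data": {"series": [[0,0,0.044,1.7,3.26,0,0.65],[0,0,0.044,1.7,3.26,0,0.65],[0,0,0.044,1.7,3.26,0,0.65],[0,0,0.044,1.7,3.26,0,0.65],[0,0,0.044,1.7,3.26,0,0.65],[0,0,0.044,1.7,3.26,0,0.65],[0,0,0.044,1.7,3.26,0,0.65],[0,0,0.044,1.7,3.26,0,0.65],[0,0,0.044,1.7,3.26,0,0.65],[0,0,0.044,1.7,3.26,0,0.65],[0,0,0.044,1.7,3.26,0,0.65],[0,0,0.044,1.7,3.26,0,0.65],[0,0,0,0,0,0,0.65],[0,0,0,0,0,0,0.65]]}}

```text
time: 2.37
tool_pos: [0.6151, 0.3012, 0.2001]
orientation: [-2.337, -2.099, 0.003]
force: [0.4, -0.7, -0.5]
gripper_width: 0.65
finger_force: 0.0
```

Call:
{"op": "move_arm", "data": {"series": [[0,0,0,0,0,-2.5,0.65],[0,0,0,0,0,-2.5,0.65],[0,0,0,0,0,-2.5,0.65],[0,0,0,0,0,-2.5,0.65],[0,0,0,0,0,-2.5,0.65],[0,0,0,0,0,-2.5,0.65],[0,0,0,0,0,-1.5,0.65],[0,0,0,0,0,-1,0.65],[0,0,0,0,0,0,0.65],[0,0,0,0,0,0,0.65]]}}

```text
time: 3.2
tool_pos: [0.6155, 0.2995, 0.0278]
orientation: [2.34, 2.096, 0.001]
force: [0.3, 0.5, 0.0]
gripper_width: 0.646
finger_force: 0.0
```

```bash
python3 - <<'E'
from h import *
im=read_camera("top");cv2.imwrite("pics/low.png",cv2.resize(im[150:260,130:345],None,fx=3,fy=3,interpolation=cv2.INTER_CUBIC))
E
```

```text
(no output)
```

View pics/low.png

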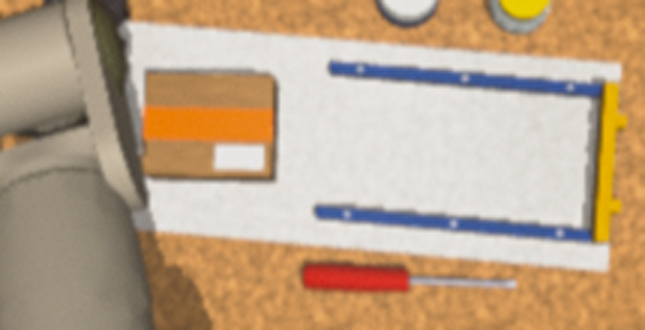

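The view shows the gripper behind the untouched carton. Now I'll do a short nudge to square it, then look.

Call:
{"op": "move_arm", "data": {"series": [[0,0,0,-0.07,-0.65,0,0.65],[0,0,0,-0.07,-0.65,0,0.65],[0,0,0,-0.07,-0.65,0,0.65],[0,0,0,-0.07,-0.65,0,0.65],[0,0,0,-0.032,-0.3,0,0.65],[0,0,0,-0.032,-0.3,0,0.65],[0,0,0,-0.032,-0.3,0,0.65],[0,0,0,-0.032,-0.3,0,0.65],[0,0,0,-0.032,-0.3,0,0.65],[0,0,0,-0.032,-0.3,0,0.65],[0,0,0,-0.032,-0.3,0,0.65],[0,0,0,-0.032,-0.3,0,0.65],[0,0,0,-0.032,-0.3,0,0.65],[0,0,0,0,0,0,0.65]]}}

```text
time: 4.42
tool_pos: [0.6094, 0.2465, 0.0269]
orientation: [-2.34, -2.097, 0.001]
force: [0.6, 1.2, 1.1]
gripper_width: 0.651
finger_force: 0.7
```

```bash
cat > c.py <<'E'
from h import *
a=-.108;xl=np.array([np.sin(a),-np.cos(a)]);yl=np.array([np.cos(a),np.sin(a)])
im=read_camera("top");H,S,V=cv2.split(cv2.cvtColor(im,cv2.COLOR_BGR2HSV))
r=np.zeros(H.shape,bool);r[160:240,165:340]=1
a,c,p=max(blobs((H>8)&(H<18)&(S>210)&(V>150)&r,"",50),key=lambda b:b[0])
w=ray("top",p,.067);u,v=w@xl+.109,w@yl-.578
print(a,c,"lane x range",np.percentile(u,[1,99]).round(4),"mid",round((u.min()+u.max())/2,4),"y mean",v.mean().round(4),"y by median of cols, skew",np.polyfit(u,v,1)[0].round(3))
t=state()["tool_pos"];print("tool lane",t[:2]@xl+.109,t[:2]@yl-.578,t[2],state()["time"],state()["force"].round(1))
E
python3 c.py
```

```text
293 [211.  193.4] lane x range [-0.1577 -0.0723] mid -0.1159 y mean -0.0043 y by median of cols, skew -0.012
tool lane -0.20180402503906558 0.001275988463299127 0.02678499519958724 4.4667 [-0.1  0.6  1. ]
```

Call:
{"op": "move_arm", "data": {"series": [[0,0,0,-0.016,-0.5,0,0.65],[0,0,0,-0.016,-0.5,0,0.65],[0,0,0,-0.016,-0.5,0,0.65],[0,0,0,-0.016,-0.5,0,0.65],[0,0,0,-0.016,-0.5,0,0.65],[0,0,0,-0.016,-0.5,0,0.65],[0,0,0,-0.016,-0.5,0,0.65],[0,0,0,-0.016,-0.5,0,0.65],[0,0,0,-0.016,-0.5,0,0.65],[0,0,0,-0.016,-0.5,0,0.65],[0,0,0,-0.016,-0.5,0,0.65],[0,0,0,-0.016,-0.5,0,0.65],[0,0,0,0,0,0,0.65]]}}

```text
time: 5.55
tool_pos: [0.6076, 0.1858, 0.0267]
orientation: [2.34, 2.096, -0.001]
force: [-0.4, 0.1, 0.7]
gripper_width: 0.647
finger_force: 0.0
```

```bash
python3 c.py
```

```text
267 [234.1 193.7] lane x range [-0.0911 -0.0129] mid -0.052 y mean 0.0005 y by median of cols, skew -0.031
tool lane -0.14152050055432963 0.0060436557260048485 0.02676682177544979 5.6 [ 0.3  0.3 -0.7]
```

```bash
cat >> c.py <<'E'
cols=[x for x in np.unique(p[:,0])]; h=np.array([(p[:,0]==x).sum() for x in cols]); ok=h>=np.median(h)-1
mid=np.array([[x,p[p[:,0]==x,1].mean()] for x,k in zip(cols,ok) if k]); w=ray("top",mid,.067);print("colfit skew",np.polyfit(w@xl,w@yl,1)[0].round(3),"y",(w@yl-.578).mean().round(4),len(mid))
cv2.imwrite("pics/c_%d.png"%(state()["time"]*100),cv2.resize(im[150:260,130:345],None,fx=3,fy=3,interpolation=cv2.INTER_CUBIC))
E
python3 c.py; ls pics
```

```text
272 [233.9 193.8] lane x range [-0.091  -0.0129] mid -0.052 y mean 0.0002 y by median of cols, skew -0.024
tool lane -0.14177884954592468 0.005982947144263506 0.026713006308413396 5.65 [-0.1 -0.3  0.7]
colfit skew -0.005 y 0.0001 28
c_565.png
crop_15.png
low.png
side0.png
top0.png
```

The carton is square and centred (y≈0, skew≈0). Pushing straight down the lane.

Call:
{"op": "move_arm", "data": {"series": [[0,0,0,-0.086,-0.795,0,0.65],[0,0,0,-0.086,-0.795,0,0.65],[0,0,0,-0.086,-0.795,0,0.65],[0,0,0,-0.086,-0.795,0,0.65],[0,0,0,-0.086,-0.795,0,0.65],[0,0,0,-0.086,-0.795,0,0.65],[0,0,0,-0.086,-0.795,0,0.65],[0,0,0,-0.086,-0.795,0,0.65],[0,0,0,-0.086,-0.795,0,0.65],[0,0,0,-0.086,-0.795,0,0.65],[0,0,0,-0.086,-0.795,0,0.65],[0,0,0,-0.086,-0.795,0,0.65],[0,0,0,0,0,0,0.65]]}}

```text
time: 6.73
tool_pos: [0.5973, 0.0898, 0.0269]
orientation: [2.34, 2.096, -0.001]
force: [-0.4, 0.9, -0.1]
gripper_width: 0.65
finger_force: 0.0
```

```bash
python3 c.py; ls pics
```

```text
218 [271.7 197.1] lane x range [0.0207 0.0839] mid 0.0523 y mean 0.0002 y by median of cols, skew 0.006
tool lane -0.04539664253505242 0.006135394028038088 0.026929310832512203 6.7833 [-0.2 -0.2  0.1]
colfit skew 0.0 y 0.0004 22
c_565.png
c_678.png
crop_15.png
low.png
side0.png
top0.png
```

Call:
{"op": "move_arm", "data": {"series": [[0,0,0,-0.086,-0.795,0,0.65],[0,0,0,-0.086,-0.795,0,0.65],[0,0,0,-0.086,-0.795,0,0.65],[0,0,0,-0.086,-0.795,0,0.65],[0,0,0,-0.086,-0.795,0,0.65],[0,0,0,-0.086,-0.795,0,0.65],[0,0,0,-0.086,-0.795,0,0.65],[0,0,0,-0.086,-0.795,0,0.65],[0,0,0,-0.086,-0.795,0,0.65],[0,0,0,-0.086,-0.795,0,0.65],[0,0,0,-0.086,-0.795,0,0.65],[0,0,0,-0.086,-0.795,0,0.65],[0,0,0,-0.086,-0.795,0,0.65],[0,0,0,-0.086,-0.795,0,0.65],[0,0,0,-0.086,-0.795,0,0.65],[0,0,0,0,0,0,0.65]]}}

```text
time: 8.12
tool_pos: [0.5842, -0.0295, 0.0267]
orientation: [2.34, 2.096, -0.001]
force: [0.2, 0.2, -0.2]
gripper_width: 0.655
finger_force: 0.0
```

```bash
python3 c.py
```

```text
144 [321.2 201.4] lane x range [0.167 0.208] mid 0.1875 y mean -0.0 y by median of cols, skew 0.064
tool lane 0.07475349649940231 0.00588265651857256 0.0266090435038248 8.1667 [ 0.5  1.2 -0.7]
colfit skew 0.023 y 0.0005 13
```

Call:
{"op": "move_arm", "data": {"series": [[0,0,0,-0.022,-0.2,0,0.65],[0,0,0,-0.022,-0.2,0,0.65],[0,0,0,-0.022,-0.2,0,0.65],[0,0,0,-0.022,-0.2,0,0.65],[0,0,0,-0.011,-0.1,0,0.65],[0,0,0,-0.011,-0.1,0,0.65],[0,0,0,-0.011,-0.1,0,0.65]]}}

```text
time: 8.75
tool_pos: [0.5832, -0.037, 0.0267]
orientation: [-2.338, -2.095, -0.003]
force: [1.4, 14.1, 0.7]
gripper_width: 0.649
finger_force: 7.5
```

Call:
{"op": "move_arm", "data": {"series": [[0,0,0,-0.01,-0.1,0,0.65],[0,0,0,0,0,0,0.65],[0,0,0,0,0,0,0.65]]}}

```text
time: 9.0
tool_pos: [0.5832, -0.037, 0.0268]
orientation: [-2.337, -2.096, -0.005]
force: [2.3, 15.9, 0.7]
gripper_width: 0.653
finger_force: 7.8
```

```bash
python3 c.py; ls -t pics|head -1; python3 - <<'E'
from h import *
im=read_camera("side");cv2.imwrite("pics/s1.png",cv2.resize(im[130:260,190:350],None,fx=4,fy=4,interpolation=cv2.INTER_CUBIC))
E
```

```text
116 [323.7 201.6] lane x range [0.1779 0.2109] mid 0.1948 y mean 0.0001 y by median of cols, skew 0.144
tool lane 0.08294220020200202 0.005837930277698633 0.026831038309836346 9.05 [ 2.5 14.7  0.5]
colfit skew 0.088 y 0.0006 10
c_905.png
```

View pics/s1.png

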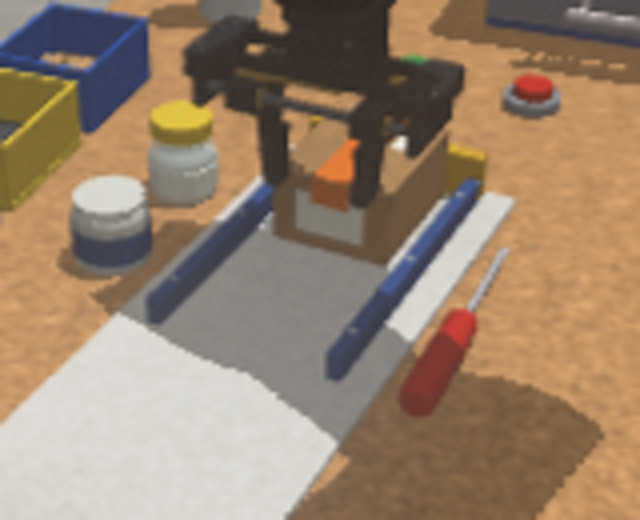

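The carton is against the stop: the force rises to 15 N with no further travel, and there is a clear gap to both rails. I'll back off, raise and check.

Call:
{"op": "move_arm", "data": {"series": [[0,0,0,0.03,0.3,0,0.65],[0,0,0,0.086,0.8,0,0.65],[0,0,0,0.16,1.5,0,0.65],[0,0,0,0.22,2,0,0.65],[0,0,0,0.22,2,0,0.65],[0,0,0,0.22,2,0,0.65],[0,0,0,0,0,2,0.65],[0,0,0,0,0,3,0.65],[0,0,0,0,0,3,0.65],[0,0,0,0,0,3,0.65],[0,0,0,0,0,3,0.65],[0,0,0,0,0,3,0.65],[0,0,0,0,3,0,0],[0,0,0,0,3,0,0],[0,0,0,0,3,0,0],[0,0,0,0,0,0,0]]}}

```text
time: 10.43
tool_pos: [0.592, 0.1406, 0.197]
orientation: [-2.335, -2.102, -0.001]
force: [-0.1, -0.3, -0.1]
gripper_width: 0.369
finger_force: 0.0
```

```bash
python3 c.py; ls -t pics|head -1; cp $(ls -t pics/c_*|head -1) pics/home.png
```

```text
404 [308.9 200.1] lane x range [0.0976 0.2106] mid 0.1545 y mean 0.0006 y by median of cols, skew 0.003
tool lane -0.09244142475950697 -0.004190063121379373 0.19683651393999274 10.4833 [ 0.5 -0.  -0.1]
colfit skew 0.004 y 0.0006 41
c_1048.png
```

View pics/home.png

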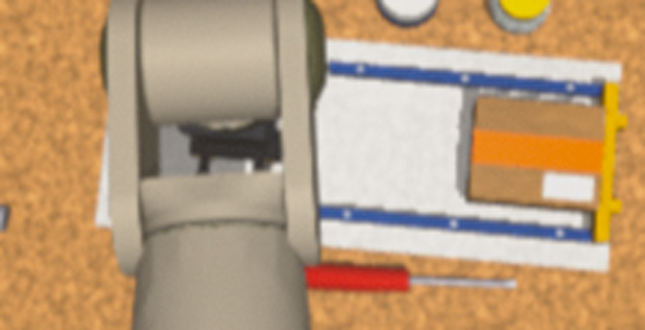

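Carton home and square (skew 0.004, y 0.6 mm). Now to the green button; first a cross-check from the side view.

```bash
python3 - <<'E'
from h import *
im=read_camera("side");H,S,V=cv2.split(cv2.cvtColor(im,cv2.COLOR_BGR2HSV))
for n,m in(("g",(H>45)&(H<85)&(S>100)),("r",((H<6)|(H>174))&(S>150)&(V>90))):
    m=m.copy();m[:135]=0;m[170:]=0;m[:,:270]=0;m[:,345:]=0
    for a,c,p in blobs(m,n,10): print(n,a,c,ray("side",c,.021))
E
```

```text
g 33 [292.6 146.1] [[ 0.6005578  -0.34545296]]
r 45 [323.  151.4] [[ 0.48727014 -0.34241316]]
```

Call:
{"op": "move_arm", "data": {"series": [[0,0,0,0.06,-2,0,0],[0,0,0,0.06,-3.5,0,0],[0,0,0,0.06,-3.5,0,0],[0,0,0,0.06,-3.5,0,0],[0,0,0,0.06,-3.5,0,0],[0,0,0,0.06,-3.5,0,0],[0,0,0,0.06,-3.5,0,0],[0,0,0,0.06,-3.5,0,0],[0,0,0,0.06,-3.5,0,0],[0,0,0,0.06,-3.5,0,0],[0,0,0,0.06,-3.5,0,0],[0,0,0,0.06,-3.5,0,0],[0,0,0,0.06,-3.5,0,0],[0,0,0,0.06,-3.5,0,0],[0,0,0,0,-1.6,0,0],[0,0,0,0,0,0,0],[0,0,0,0,0,0,0]]}}

```text
time: 11.95
tool_pos: [0.6, -0.3559, 0.1963]
orientation: [-2.341, -2.094, 0.0]
force: [0.5, 0.5, 0.3]
gripper_width: 0.004
finger_force: 0.0
```

Call:
{"op": "move_arm", "data": {"series": [[0,0,0,0,0.6,-2,0],[0,0,0,0,0,-2.5,0],[0,0,0,0,0,-2.5,0],[0,0,0,0,0,-2.5,0],[0,0,0,0,0,-2.5,0],[0,0,0,0,0,-2.5,0],[0,0,0,0,0,-1.3,0],[0,0,0,0,0,-0.5,0],[0,0,0,0,0,0,0]]}}

```text
time: 12.7
tool_pos: [0.6008, -0.3479, 0.0336]
orientation: [-2.338, -2.097, 0.0]
force: [-0.3, -0.1, 0.9]
gripper_width: 0.003
finger_force: 0.0
```

```bash
python3 - <<'E'
from h import *
im=read_camera("side");cv2.imwrite("pics/b.png",cv2.resize(im[80:180,230:360],None,fx=5,fy=5,interpolation=cv2.INTER_CUBIC))
E
```

```text
(no output)
```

View pics/b.png

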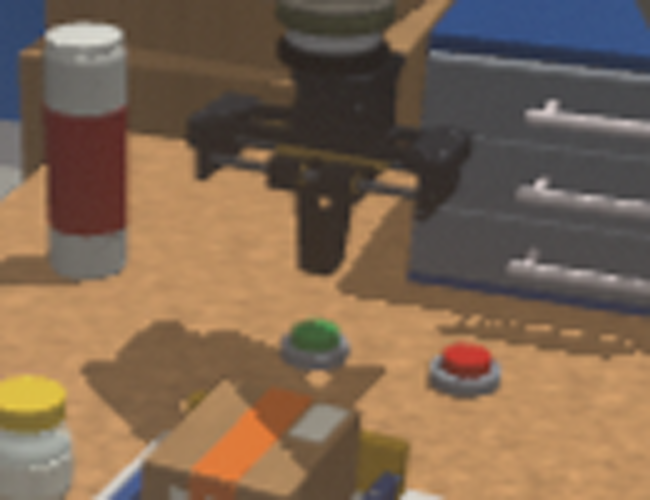

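The side view shows the closed fingers over the green button. The tip at about (294,134) looks higher than the reported height, so I'll check this before pressing.

```bash
python3 - <<'E'
from h import *
s=state();print(s["tool_pos"],s["time"])
for n,r in(("side",(100,165,270,320)),("top",None)):
    m=camera_model(n);E=m["extrinsics"];pc=E[:3,:3]@s["tool_pos"]+E[:3,3];q=m["intrinsics"]@pc;print(n,(q[:2]/q[2]).round(1))
im=read_camera("side");g=cv2.cvtColor(im,cv2.COLOR_BGR2GRAY)
print(im[126:156,294].tolist())
E
```

```text
[ 0.60125865 -0.34847895  0.03485839] 12.75
side [292.8 142.3]
top [392.6 188.7]
[[38, 46, 56], [36, 46, 56], [40, 48, 57], [39, 47, 58], [38, 45, 57], [38, 47, 58], [41, 48, 59], [39, 47, 58], [53, 70, 88], [91, 132, 175], [100, 148, 195], [99, 145, 193], [94, 139, 183], [95, 141, 186], [95, 140, 185], [96, 143, 189], [98, 144, 191], [93, 141, 165], [84, 147, 102], [78, 140, 74], [62, 107, 67], [56, 95, 64], [52, 86, 64], [51, 83, 64], [74, 87, 80], [110, 110, 111], [88, 90, 93], [79, 81, 87], [95, 135, 178], [100, 147, 195]]
```

Call:
{"op": "move_arm", "data": {"series": [[0,0,0,0,0,-0.3,0],[0,0,0,0,0,-0.3,0],[0,0,0,0,0,-0.3,0],[0,0,0,0,0,-0.2,0],[0,0,0,0,0,0,0]]}}

```text
time: 13.22
tool_pos: [0.6006, -0.3485, 0.0223]
orientation: [-2.339, -2.097, 0.0]
force: [0.3, 0.7, 0.2]
gripper_width: 0.001
finger_force: 0.0
```

```bash
cat > b.py <<'E'
from h import *
s=state();print(s["tool_pos"],s["force"].round(1))
im=read_camera("side");H,S,V=cv2.split(cv2.cvtColor(im,cv2.COLOR_BGR2HSV))
g=(H>45)&(H<85)&(S>60);g[:135]=0;g[160:]=0;g[:,:275]=0;g[:,312:]=0
print("green px",g.sum(),np.argwhere(g).min(0) if g.any() else "")
print("col294 V",V[126:156,294].tolist())
cv2.imwrite("pics/b2.png",cv2.resize(im[100:170,240:350],None,fx=6,fy=6,interpolation=cv2.INTER_CUBIC))
E
python3 b.py
```

```text
[ 0.6006489  -0.34847147  0.02227542] [0.3 0.7 0.2]
green px 41 [145 289]
col294 V [56, 55, 56, 56, 57, 58, 57, 56, 58, 59, 59, 65, 165, 187, 186, 189, 192, 165, 107, 95, 95, 95, 85, 84, 88, 106, 92, 86, 177, 195]
```

Call:
{"op": "move_arm", "data": {"series": [[0,0,0,0,0,-0.25,0],[0,0,0,0,0,-0.25,0],[0,0,0,0,0,-0.2,0],[0,0,0,0,0,0,0]]}}

```text
time: 13.6
tool_pos: [0.6006, -0.3484, 0.0152]
orientation: [-2.339, -2.097, 0.0]
force: [-0.3, 0.4, 0.4]
gripper_width: 0.005
finger_force: 0.0
```

```bash
python3 b.py; cp pics/b2.png pics/b3.png
```

```text
[ 0.60064308 -0.34844816  0.01518084] [-0.3  0.4  0.4]
green px 41 [145 289]
col294 V [85, 57, 56, 55, 57, 57, 57, 57, 55, 58, 57, 58, 56, 77, 169, 188, 192, 164, 106, 94, 95, 95, 87, 83, 88, 105, 91, 85, 178, 195]
```

View pics/b3.png

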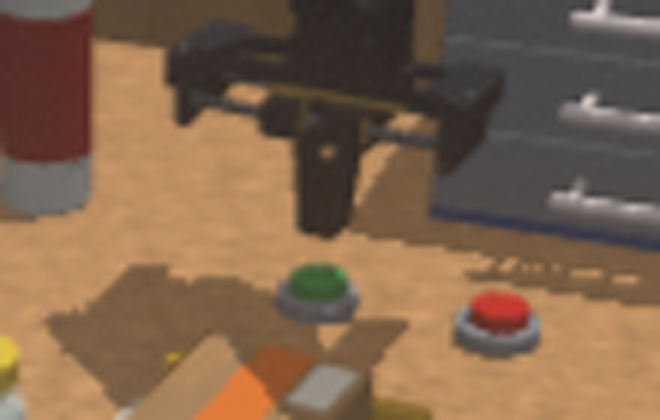

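At reported z=0.015 there is no contact, and the picture shows the fingertips still about 25–30 mm above the green button. The real tips are therefore ~33 mm higher than the reported TCP, and the push picture fits that offset. I'll go down by force and picture.

Call:
{"op": "move_arm", "data": {"series": [[0,0,0,0,0,-0.3,0],[0,0,0,0,0,-0.3,0],[0,0,0,0,0,-0.3,0],[0,0,0,0,0,-0.3,0],[0,0,0,0,0,-0.3,0],[0,0,0,0,0,-0.3,0],[0,0,0,0,0,0,0]]}}

```text
time: 14.23
tool_pos: [0.6006, -0.3484, -0.003]
orientation: [-2.338, -2.096, 0.0]
force: [0.0, 0.2, -0.5]
gripper_width: 0.002
finger_force: 0.0
```

```bash
python3 b.py
```

```text
[ 0.60057495 -0.34836816 -0.00302741] [ 0.   0.2 -0.5]
green px 43 [144 289]
col294 V [54, 55, 56, 105, 129, 82, 58, 56, 56, 57, 57, 58, 57, 58, 58, 59, 60, 58, 68, 90, 96, 94, 85, 83, 88, 90, 85, 85, 116, 168]
```

Call:
{"op": "move_arm", "data": {"series": [[0,0,0,0,0,-0.2,0],[0,0,0,0,0,-0.2,0],[0,0,0,0,0,-0.2,0],[0,0,0,0,0,0,0]]}}

```text
time: 14.62
tool_pos: [0.6007, -0.3485, -0.0087]
orientation: [-2.339, -2.097, 0.0]
force: [-0.5, 0.5, 0.4]
gripper_width: 0.002
finger_force: 0.0
```

Call:
{"op": "move_arm", "data": {"series": [[0,0,0,0,0,-0.2,0],[0,0,0,0,0,-0.2,0],[0,0,0,0,0,0,0]]}}

```text
time: 14.87
tool_pos: [0.6007, -0.3485, -0.0127]
orientation: [-2.339, -2.097, 0.0]
force: [-0.4, -0.4, -0.2]
gripper_width: 0.005
finger_force: 0.0
```

```bash
python3 b.py
```

```text
[ 0.60067439 -0.34846445 -0.01269856] [-0.4 -0.4 -0.2]
green px 30 [146 289]
col294 V [55, 56, 57, 54, 56, 55, 167, 104, 57, 56, 55, 56, 57, 57, 57, 57, 57, 57, 57, 58, 59, 88, 84, 82, 88, 92, 84, 84, 115, 122]
```

Tip row is now ~146, almost on the button. I'll continue in 2 mm steps.

Call:
{"op": "move_arm", "data": {"series": [[0,0,0,0,0,-0.2,0],[0,0,0,0,0,-0.1,0],[0,0,0,0,0,0,0]]}}

```text
time: 15.17
tool_pos: [0.601, -0.3487, -0.0151]
orientation: [2.339, 2.097, 0.0]
force: [-0.3, -0.8, 2.7]
gripper_width: 0.006
finger_force: 1.1
```

Call:
{"op": "move_arm", "data": {"series": [[0,0,0,0,0,-0.2,0],[0,0,0,0,0,0,0],[0,0,0,0,0,0,0]]}}

```text
time: 15.42
tool_pos: [0.6011, -0.3488, -0.0169]
orientation: [2.339, 2.097, 0.0]
force: [-0.2, -0.2, 3.0]
gripper_width: 0.001
finger_force: 1.5
```

Call:
{"op": "move_arm", "data": {"series": [[0,0,0,0,0,-0.2,0],[0,0,0,0,0,0,0],[0,0,0,0,0,0,0]]}}

```text
time: 15.67
tool_pos: [0.601, -0.3488, -0.019]
orientation: [2.339, 2.097, 0.0]
force: [1.1, -0.9, 4.2]
gripper_width: 0.004
finger_force: 2.0
```

```bash
python3 b.py; cp pics/b2.png pics/b4.png
```

```text
[ 0.60104437 -0.34878194 -0.01900948] [ 1.1 -0.9  4.2]
green px 18 [147 289]
col294 V [73, 58, 56, 55, 54, 54, 56, 76, 111, 77, 58, 56, 57, 57, 58, 57, 56, 57, 59, 57, 59, 58, 66, 81, 87, 91, 85, 85, 116, 122]
```

View pics/b4.png

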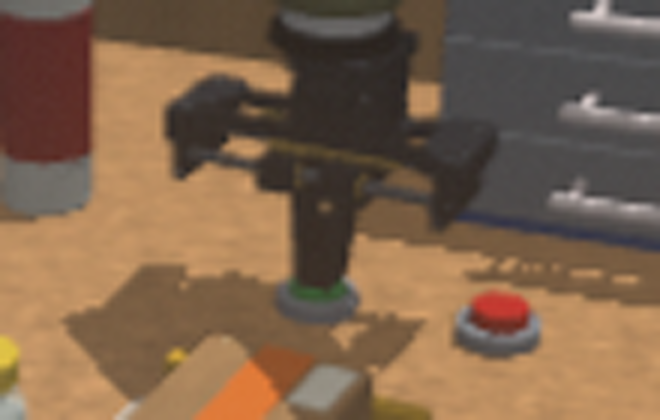

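The fingers are on the green button and it is going down against its spring (4.2 N). I'll press to the bottom.

Call:
{"op": "move_arm", "data": {"series": [[0,0,0,0,0,-0.15,0],[0,0,0,0,0,0,0],[0,0,0,0,0,0,0]]}}

```text
time: 15.97
tool_pos: [0.6011, -0.3488, -0.0204]
orientation: [2.339, 2.097, 0.0]
force: [1.1, 0.1, 5.0]
gripper_width: 0.003
finger_force: 2.7
```

Call:
{"op": "move_arm", "data": {"series": [[0,0,0,0,0,-0.15,0],[0,0,0,0,0,0,0],[0,0,0,0,0,0,0]]}}

```text
time: 16.22
tool_pos: [0.6011, -0.3488, -0.0206]
orientation: [2.338, 2.097, -0.0]
force: [-2.2, 2.4, 13.9]
gripper_width: 0.006
finger_force: 7.1
```

The button has bottomed out: the force jumped to 14 N with no more travel. Retracting straight up.

Call:
{"op": "move_arm", "data": {"series": [[0,0,0,0,0,0,0],[0,0,0,0,0,0.5,0],[0,0,0,0,0,1,0],[0,0,0,0,0,2,0],[0,0,0,0,0,3,0],[0,0,0,0,0,3,0],[0,0,0,0,0,3,0],[0,0,0,0,0,3,0],[0,0,0,0,0,3,0],[0,0,0,0,0,0,0],[0,0,0,0,0,0,0]]}}

```text
time: 17.13
tool_pos: [0.601, -0.3487, 0.1641]
orientation: [2.338, 2.096, 0.0]
force: [0.4, 0.1, -0.4]
gripper_width: 0.005
finger_force: 0.0
```

```bash
python3 c.py; cp $(ls -t pics/c_*|head -1) pics/fin.png
```

```text
385 [308.9 200.1] lane x range [0.0975 0.2131] mid 0.1553 y mean 0.0007 y by median of cols, skew -0.006
tool lane 0.39058132626702236 0.0565238002791848 0.16216829425251195 17.1833 [ 0.5  0.2 -1.2]
colfit skew -0.003 y 0.0007 39
```

View pics/fin.png

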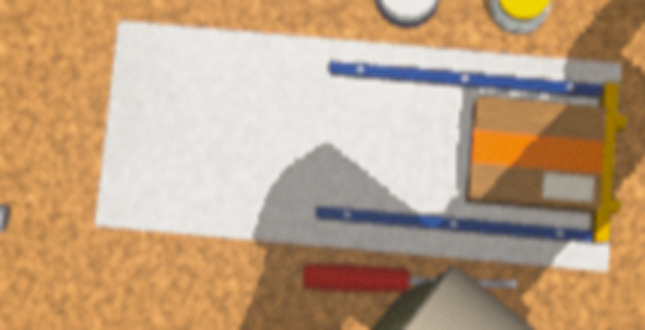

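The final view shows the carton square against the yellow stop, clear of both rails, with the arm away from everything. Handing in.

```bash
python3 -c "
from plant import *
print(hand_in())"
```

```text
the job is handed in; nothing more can be done
None
```

The carton sits square against the yellow stop, clear of both rails, and the green button was then pressed fully down; the job was handed in at about 17 s with nothing else seen to be touched.

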